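Hold a drawer pull over its dowel holes for gluing

ROBOT

A 6-joint arm with a two-finger parallel gripper is mounted at the origin on the work surface. World frame = base frame: x ahead of the robot, y to its left, z up, the work surface at z = 0. Lengths are in m, angles in rad, forces in N, time in s.
With the tool pointing down it reaches from about 0.35 to 0.85 m from the base axis. Payload 8.1 kg.
Tool frame: the origin (TCP) lies on the centre line of the jaws, within the pads' length; the fingertips stand robot.tip_reach ahead of it and the grasp point (between the pads) lies 5 mm behind it (robot.tip_reach is the distance from the TCP to the fingertips, in m); z points along the fingers, y is the direction in which the jaws open and shut (so a half turn about z gives the same grasp; the last joint's range is limited). The gripper opens to 93 mm and grips with 3 to 60 N. Pads are 15 mm wide; open, the fingers measure 128 mm over their backs; the gripper's body (75 mm by 188 mm) begins 65 mm behind the grasp point.
Start: joints at [1.141, 0.13, 1.488, -0, 1.523, -0.085], TCP at [0.203, 0.565, 0.209] pointing down, gripper open.
Joint ranges: [-2.96, 2.96], [-0.89, 2.26], [0.02, 2.5], [-1.34, 4.48], [0, 2.73], [-2.66, 2.66]. Speed limits (rad/s): [2.39, 2.39, 2.79, 3.14, 3.14, 3.14].

INTERFACE

Orientations are given as a rotation vector (axis times angle).
In Python, from plant import sensors, read_camera, robot gives the robot as it stands.
- The arm moves only by the tool play_rows, never from a script. Its argument "series" is a list that holds one entry, the list of rows, each a list of 5 numbers: the closure, from -1 (fully open) to 1 (shut), then the shift along the world's x, y, z in m, then the turn about the world's z in rad. A call has 1 to 8 rows; each row is the pose to reach, as a shift and turn from the pose commanded when the call began; what a row does not reach only later rows make up. A row lasts 1/10 s, in which the tool goes at most 50 mm and 8.59 degrees, less where a joint would pass 70% of its speed; a pose out of reach is approached as far as the arm can. A call with a gripper value outside its range is refused whole. The fingers move at their own pace and stop on an object; "force" is the grip in N (left out, the last holds). Time passes only in rows, so rows that repeat a pose let the fingers close. It gives the time, the measured TCP pose, the force and the opening at its end, in the units of the state.
- sensors.read_state(): the state, without advancing time (a new reading comes with each control period).
- read_camera(name): name is "scene" or "top" or "wrist"; returns a dict with "color" (420x560x3 uint8, red, green, blue), "range_z" (420x560 float32, m along the optical axis (not along the pixel's ray), 0 where there is no reading), "intrinsics" (3x3 intrinsics, pixels), "rvec" (rotation vector, rad) and "tvec" (3), from world to camera coordinates, as OpenCV has them. Camera axes: x right, y down, z forward; pixel columns grow to the right and rows downward; lengths in m; the calibration is good to about 2 mm. A picture is of the moment at which its call begins.
- robot.close_job(): hands the job in, once; it reports no verdict.
The state is a dict: "t": time; "q": joint angles; "dq": joint speeds; "joint_torque": joint torques, N m; "tool_pos": TCP position; "orientation": TCP orientation; "force": force on the tool from outside, world axes, zero at the start; "wrist_torque": the same for the moment, N m; "opening": finger opening in m.
Only numpy, scipy, OpenCV 4.12 (cv2) and the standard library are available. Lean on these libraries where they do the work, as an engineer would, in place of code of your own. Each camera call takes 0.05 s, during which the arm holds its last target.

TASK

Draw the red-headed locating pin out of the pale wooden lid and park it in the open notch of the steel ear on the jig, hanging by its collar. Then pick up the dark walnut pull, lift it over the row of standing files (without knocking the files or anything else around) and hold it level over the lid with both dowels straight above the two holes, the dowel tips about a centimetre above the wood; do not let the pull touch the lid, I want to brush glue on. Finish while still holding it there: do not set it down or let go.

Things in the scene. Friction and masses are not known exactly. Their poses are not given: they have to be found in the camera images.
- jig: Fixed jig holding a pale wooden lid blank 130 x 80, its flat top 50 above the bench, between two green cheeks (outer faces y = +-52, 30 high). Origin: centre of the underside; x along the lid, z up. Two blind holes, 11 diameter, 42 deep, at x = -32 and +32, y = 0. At its -x end, nearer the robot, a steel ear (see notch). Stands left or right of the files; the rack on the other side.
- holes_mid (a point): Point on the lid's top face midway between the two holes, axes as the jig's.
- hole_near (a point): Mouth centre of the hole at jig x = -32 (the one nearer the ear); the pin starts in it.
- hole_far (a point): Mouth centre of the empty hole at jig x = +32.
- notch (a point): Middle of the parking notch, at jig (-89, 0, 50), axes as jig. The ear is 10 thick, flush with the lid's top, from jig x = -65 to -107. The notch is 16 wide, open to above, below and -x, from x = -107 to its closed end at -77. A parked pin has its origin here, up to 7 further in (+x) or 12 out, with 3 of side play.
- pin: Locating pin, loose, 0.05 to 0.1 kg, upright: steel shank 10 diameter, 34 long, below a steel collar 26 diameter, 5 thick; above it a red round grip 14 diameter, 36 tall. Origin: centre of the collar's underside; z up. Shank tip z = -34, grip z = 5 to 41. Starts in hole_near with its collar on the lid and slides straight up without sticking.
- pull_rack: Fixed grey wooden rack 140 x 230 x 32 high, on the other side of the files from the jig. Origin: centre of the underside; z up. Three slots along its x, 15 wide, 22 deep, at y = -80, 0 and +80, hold the three pulls.
- walnut_pull: Dark walnut drawer pull, loose, about 0.1 kg: bar 120 long (x), 18 wide (y), from z = 27 to 43, on two round posts (14 diameter, at x = +-32) with flanges 26 diameter; below each flange a pale dowel 10 diameter, tip at z = -14. Origin: midway between the flanges, level with their undersides; z up. Starts in any of the three rack slots, flanges on the rack top, dowels in the slot.
- maple_pull: Pale maple drawer pull, loose, about 0.1 kg: bar 120 long (x), 18 wide (y), from z = 27 to 43, on two round posts (14 diameter, at x = +-32) with flanges 26 diameter; below each flange a pale dowel 10 diameter, tip at z = -14. Origin: midway between the flanges, level with their undersides; z up. Starts in any of the three rack slots, flanges on the rack top, dowels in the slot. Leave alone.
- blue_pull: Blue painted drawer pull, loose, about 0.1 kg: bar 120 long (x), 18 wide (y), from z = 27 to 43, on two round posts (14 diameter, at x = +-32) with flanges 26 diameter; below each flange a pale dowel 10 diameter, tip at z = -14. Origin: midway between the flanges, level with their undersides; z up. Starts in any of the three rack slots, flanges on the rack top, dowels in the slot. Leave alone.
- files: Fixed wooden block 260 x 44 x 40 high with five dark steel files standing in a row along its x. Origin: centre of the underside; z up; the tallest file ends at z = 130. It stands between jig and rack; not to be touched.
- mallet: Round carver's mallet standing on its head, 92 diameter, 200 tall, far side of the bench. Origin: centre of its underside. Leave alone.
- jar: White screw-top jar 68 diameter, 50 tall. Origin: centre of its underside. Leave alone.
- glue: Yellow glue bottle 52 diameter, 130 tall, orange cap. Origin: centre of its underside. Leave alone.
- offcut: Dark wood offcut 60 x 40 x 30 lying at the far side. Origin: centre of its underside. Leave alone.
- gouge: Gouge with pale wooden handle, 200 long, lying at the far side; its x along it, handle to -x, origin on the bench under its middle part. Leave alone.
Mind the look-alikes: they are no part of the job. Of the things shaped like the pin, the steel one is meant.

How it is judged:
By the outcome, as a careful person would: the job done as asked, in the order asked, and still so for the second after the job is handed in, while the arm keeps its last pose, push and grip.
It also fails if it takes over 64 s, if anything falls off the work surface, if the arm or the gripper's body presses on something with over 40 N, if the wrist force passes 120 N, or if a joint passes its speed limit or range.

## Working session

There is one attempt and no reset: what is moved stays moved. The work goes in short steps, Python scripts to look and compute and a tool call to move; the robot and the scene stay as the last step left them, time stands still between calls to the robot, and variables do not carry over. Pictures are saved under pics/ and viewed, and the job is handed in when it is done.

Besides the shell and the picture viewer there is one more tool, called after "Call:" as name(argument=value, ...) on one line, values as JSON. play_rows: Moves the arm, as the interface text tells. Its arguments: {"type":"object","properties":{"series":{"type":"array","items":{"type":"array","items":{"type":"array","items":{"type":"number"}}}},"force":{"type":"number"}},"required":["series"]}

```bash
mkdir -p pics; ls; python3 - <<'E'
from plant import sensors, read_camera, robot
import cv2
print(sensors.read_state()); print(robot.tip_reach)
for n in ("scene","top"):
    c=read_camera(n); cv2.imwrite(f"pics/{n}0.png",c["color"][:,:,::-1]); print(n,c["intrinsics"],c["rvec"],c["tvec"])
    import numpy as np; np.savez(f"{n}0.npz",**c)
E
```

```text
pics
{'t': 0.0, 'q': array([ 1.14059162e+00,  1.31186676e-01,  1.48927335e+00,  1.22383499e-05,
        1.52299203e+00, -8.54141416e-02]), 'dq': array([-0.00103226,  0.00044712,  0.0004166 ,  0.0010548 ,  0.00057194,
       -0.00098187]), 'joint_torque': array([ 3.26955806e-04, -5.59862709e+01, -4.91740143e+01,  7.66271283e-02,
        3.61468841e-02, -2.22912581e-04]), 'tool_pos': array([0.20253647, 0.56415848, 0.20777548]), 'orientation': array([-5.38834374e-01, -3.09454378e+00,  2.81888873e-03]), 'force': array([-0.08984137, -0.93772667, -0.20347145]), 'wrist_torque': array([-0.01567432, -0.01210011,  0.03207932]), 'opening': 0.09278800316823411}
0.014
scene [[511.94605018   0.         281.05364095]
 [  0.         511.94605018 204.51959702]
 [  0.           0.           1.        ]] [ 1.43264069  1.91402064 -0.97451532] [ 0.16509918 -0.25759664  1.61038752]
top [[508.4797742    0.         278.72517782]
 [  0.         508.4797742  212.0639995 ]
 [  0.           0.           1.        ]] [ 2.13480913 -2.17630634  0.12531462] [0.02721553 0.59663174 1.03164861]
```

View pics/scene0.png

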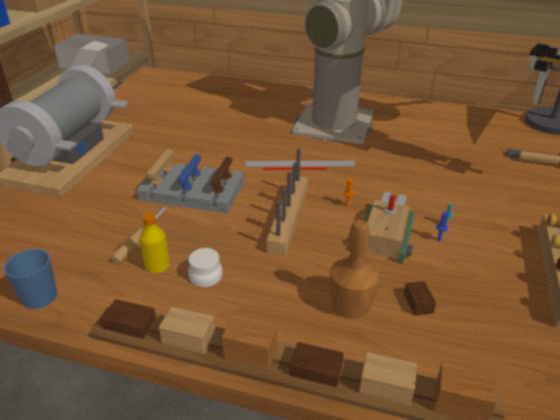

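View pics/top0.png

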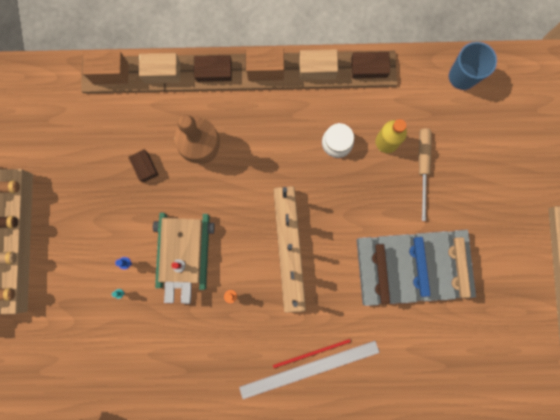

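The top view shows the jig at about (183,255), with the red-headed pin at (177,266) and the steel ear at (178,293). The file row is at (289,248), and the rack on the right holds walnut (382,274), blue (421,267) and maple (461,267). Three look-alike pins stand on the bench: orange (231,296), blue (123,263) and teal (118,293). I'll enlarge these areas next.

```bash
cat > h.py <<'E'
import numpy as np, cv2
def load(n): return dict(np.load(n))
def w(c,u,v,z=None):
    K=c["intrinsics"];R=cv2.Rodrigues(c["rvec"])[0];t=c["tvec"].ravel()
    d=np.array([(u-K[0,2])/K[0,0],(v-K[1,2])/K[1,1],1.])
    o=-R.T@t; dw=R.T@d
    s=c["range_z"][int(round(v)),int(round(u))] if z is None else (z-o[2])/dw[2]
    return o+s*dw
def proj(c,p):
    return cv2.projectPoints(np.atleast_2d(np.array(p,float)),c["rvec"],c["tvec"],c["intrinsics"],None)[0][:,0]
def cloud(c):
    K=c["intrinsics"];R=cv2.Rodrigues(c["rvec"])[0];t=c["tvec"].ravel()
    v,u=np.mgrid[:420,:560]; z=c["range_z"]
    P=np.stack([(u-K[0,2])/K[0,0]*z,(v-K[1,2])/K[1,1]*z,z],-1)
    return (P-t)@R
def crop(c,x0,y0,x1,y1,f,name):
    cv2.imwrite(name,cv2.resize(c["color"][y0:y1,x0:x1,::-1],None,fx=f,fy=f,interpolation=cv2.INTER_CUBIC))
E
python3 - <<'E'
from h import *
c=load("top0.npz")
crop(c,140,200,240,310,5,"pics/jig0.png"); crop(c,350,225,480,310,6,"pics/rack0.png")
for n,u,v in [("pinhead",177,266),("lid",180,225),("earL",170,294),("jigbl",157,288),("files",289,248),("wal",382,274),("blue",421,267),("bench",330,250),("jar",340,138),("mallet",186,121),("orange",231,296)]:
    print(n,w(c,u,v).round(4))
E
```

```text
pinhead [0.4873 0.2178 0.0911]
lid [0.5723 0.2203 0.0511]
earL [0.4317 0.24   0.0511]
jigbl [0.4438 0.2714 0.0318]
files [ 0.5164 -0.0029  0.1316]
wal [ 0.464  -0.1878  0.0751]
blue [ 0.4764 -0.2659  0.0755]
bench [ 0.517  -0.0926  0.0027]
jar [ 0.7501 -0.1165  0.0505]
mallet [0.7471 0.1804 0.2002]
orange [0.4264 0.1132 0.0779]
```

View pics/jig0.png

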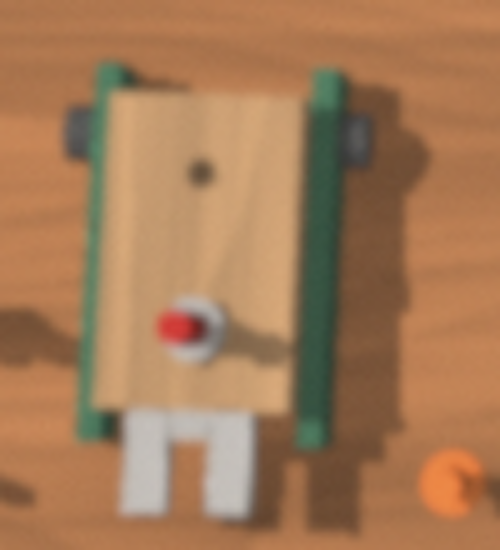

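View pics/rack0.png

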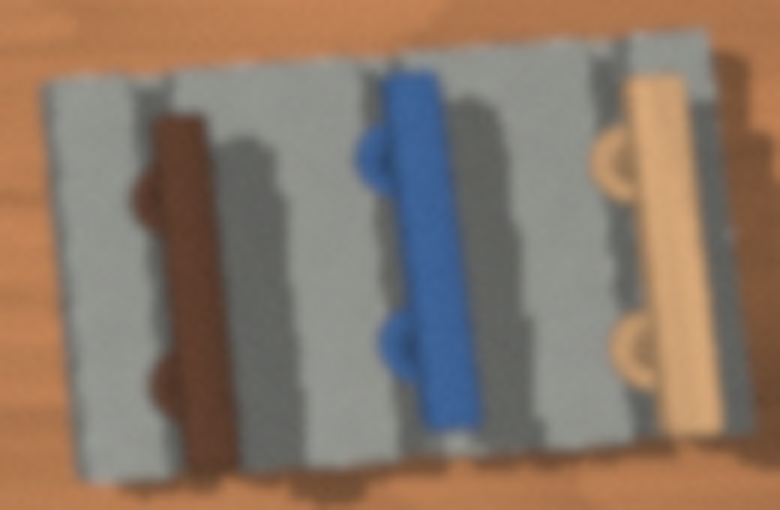

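```bash
cat > fit.py <<'E'
from h import *
from scipy.optimize import least_squares
def fit(c,model,pix,x0):
    m=np.array(model,float);pix=np.array(pix,float)
    def pts(x):
        C,S=np.cos(x[2]),np.sin(x[2]);o=m.copy();o[:,0]=x[0]+C*m[:,0]-S*m[:,1];o[:,1]=x[1]+S*m[:,0]+C*m[:,1];return o
    r=least_squares(lambda x:(proj(c,pts(x))-pix).ravel(),x0,loss="soft_l1",x_scale=[.01,.01,.05])
    return r.x,(proj(c,pts(r.x))-pix)
E
python3 - <<'E'
from fit import *
c=load("top0.npz")
f=lambda L,x0,y0,s:[((a+.5)/s-.5+x0,(b+.5)/s-.5+y0) for a,b in L]
# jig axes: +x image up, +y image left
m=[(65,40,50),(65,-40,50),(-65,-40,50),(-65,40,50),(32,0,50),(-77,8,50),(-77,-8,50)]
p=f([(108,93),(308,97),(293,412),(93,408),(201,172),(170,440),(207,440)],140,200,5)
x,r=fit(c,np.array(m)/1000,p,[.52,.21,0]);print("jig",x.round(4));print(r.round(1))
for n,q in [("near",(-.032,0)),("far",(.032,0)),("mid",(0,0)),("notch",(-.089,0))]:
    C,S=np.cos(x[2]),np.sin(x[2]);print(n,x[0]+C*q[0]-S*q[1],x[1]+S*q[0]+C*q[1])
m=[(60,9,75),(60,-9,75),(-60,-9,75),(-60,9,75)]
for n,L in [("wal",[(152,118),(203,114),(238,470),(188,474)]),("blue",[(385,73),(435,72),(480,428),(428,430)])]:
    x,r=fit(c,np.array(m)/1000,f(L,350,225,6),[.47,-.19,0]);print(n,x.round(4));print(r.round(1))
    L=np.array(L)
# rack & files
P=cloud(c);col=c["color"].astype(int)
b=P[215:315,350:480].reshape(-1,3); b=b[abs(b[:,2]-.033)<.005]; print("rack rect",cv2.minAreaRect(b[:,:2].astype(np.float32)))
b=P[170:330,255:320].reshape(-1,3); g=b[(abs(b[:,2]-.041)<.006)]; print("files",cv2.minAreaRect(g[:,:2].astype(np.float32)))
g=b[b[:,2]>.06]; print(g.min(0),g.max(0))
a=P[215:315,350:480][(P[215:315,350:480,2]>.07)]; 
cc=col[215:315,350:480][(P[215:315,350:480,2]>.07)]; s=cc.sum(1)<230; wa=a[(cc[:,0]>cc[:,2])&(cc.sum(1)<300)]
print("walnut cloud",len(wa),wa.mean(0),cv2.minAreaRect(wa[:,:2].astype(np.float32)))
# pin head
q=P[255:280,165:190];k=(col[255:280,165:190,0]>150)&(col[255:280,165:190,1]<90)&(q[...,2]>.085);print("pin top",q[k].mean(0),k.sum())
# tall things
k=(P[...,2]>.06);print(np.unique((P[k]*20).round(),axis=0).shape)
E
```

```text
jig [ 0.5212  0.2216 -0.0432]
[[ 0.5 -0.2]
 [-1.1 -0.1]
 [-0.8  0.1]
 [ 0.1 -0. ]
 [ 0.3  0.3]
 [ 0.1 -0.1]
 [ 0.5  0.1]]
near 0.48922181739040893 0.22293855792348485
far 0.5531619945523788 0.22017201775643416
mid 0.5211919059713939 0.2215552878399595
notch 0.43227509710552947 0.22540250775976436
wal [ 0.4653 -0.1881  0.0563]
[[-0.3 -0.6]
 [ 0.2 -0.6]
 [ 0.4  0.6]
 [-0.3  0.6]]
blue [ 0.4781 -0.2672  0.0691]
[[-0.3 -0.1]
 [ 0.3 -0.8]
 [ 0.2  0.2]
 [-0.2  0.6]]
rack rect ((0.4760832190513611, -0.2675916850566864), (0.14016008377075195, 0.23163515329360962), 3.2613449096679688)
files ((0.5198640823364258, -0.003615599125623703), (0.2592734694480896, 0.043981220573186874), 3.9118072986602783)
[ 0.40582959 -0.01568719  0.06134073] [0.63423884 0.01066877 1.0967457 ]
walnut cloud 565 [ 0.46461367 -0.18397408  0.0973242 ] ((0.46009260416030884, -0.09378156065940857), (0.11942613869905472, 0.20799823105335236), 2.7589359283447266)
pin top [0.48943997 0.22205877 0.0922129 ] 27
(142, 3)
```

Call:
play_rows(series=[[[-0.2,0.03,-0.035,0,0.04],[-0.2,0.065,-0.075,0,0.08],[-0.2,0.1,-0.115,0,0.12],[-0.2,0.13,-0.155,0,0.16],[-0.2,0.16,-0.195,0,0.2],[-0.2,0.19,-0.23,0,0.24],[-0.2,0.22,-0.265,0,0.28],[-0.2,0.25,-0.3,0,0.3]]], force=25)

```text
t: 0.9
tool_pos: [0.4536, 0.2627, 0.2086]
orientation: [-0.068, -3.141, 0.0]
force: [0.5, -0.7, 0.4]
opening: 0.0556
```

Call:
play_rows(series=[[[-0.2,0.02,-0.025,0,0],[-0.2,0.036,-0.042,-0.01,0],[-0.2,0.036,-0.042,-0.03,0],[-0.2,0.036,-0.042,-0.03,0],[-0.2,0.036,-0.042,-0.03,0]]])

```text
t: 1.4
tool_pos: [0.4881, 0.2226, 0.1784]
orientation: [-0.07, -3.139, 0.001]
force: [0.6, -0.7, 0.6]
opening: 0.056
```

```bash
python3 - <<'E'
from plant import sensors, read_camera
import cv2,numpy as np
s=sensors.read_state();print(s["t"],s["tool_pos"],s["orientation"],s["opening"],s["force"])
for n in ("wrist","top"):
    c=read_camera(n); cv2.imwrite(f"pics/{n}1.png",c["color"][:,:,::-1]); np.savez(f"{n}1.npz",**c)
E
```

```text
1.4 [0.48806065 0.22263611 0.17836679] [-7.02966526e-02 -3.13899494e+00  8.12425488e-04] 0.05595174286449139 [ 0.5504623  -0.68301183  0.55318131]
```

View pics/wrist1.png

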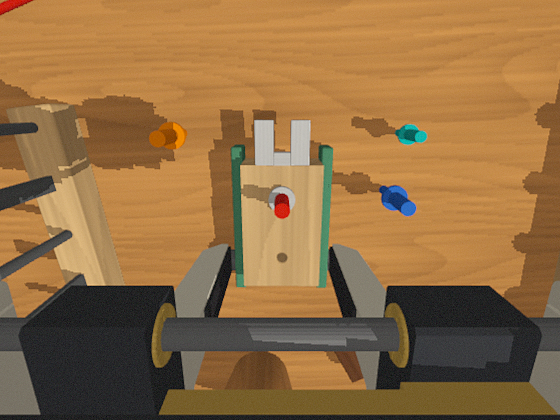

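The wrist view shows the steel pin at (282,203) in the lid, the empty hole at (282,257) and the notch at (283,143). The orange, teal and blue look-alikes stand apart on the bench. I'll refine the jig pose from an enlarged crop.

```bash
python3 - <<'E'
from h import *
c=load("wrist1.npz"); crop(c,222,110,342,300,3.2,"pics/w1c.png"); print((190*3.2,120*3.2))
crop(c,222,110,342,210,6,"pics/w1d.png")
crop(c,222,200,342,300,6,"pics/w1e.png")
E
```

```text
(608.0, 384.0)
```

View pics/w1d.png

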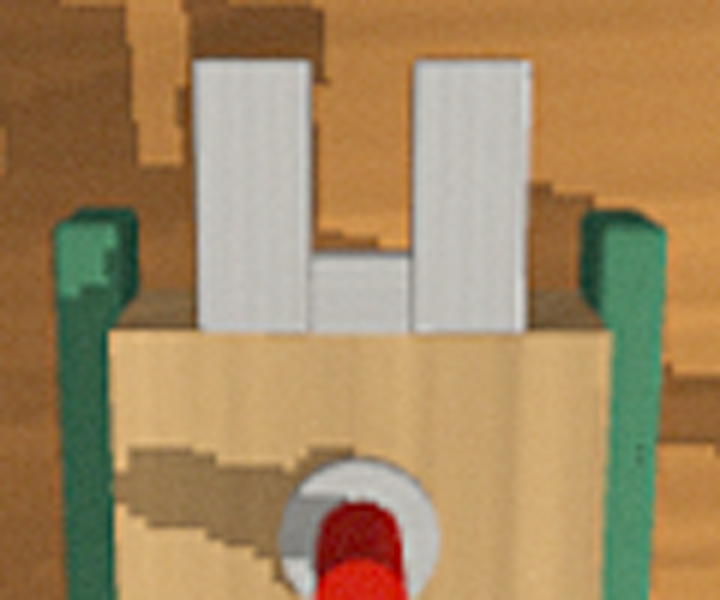

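View pics/w1e.png

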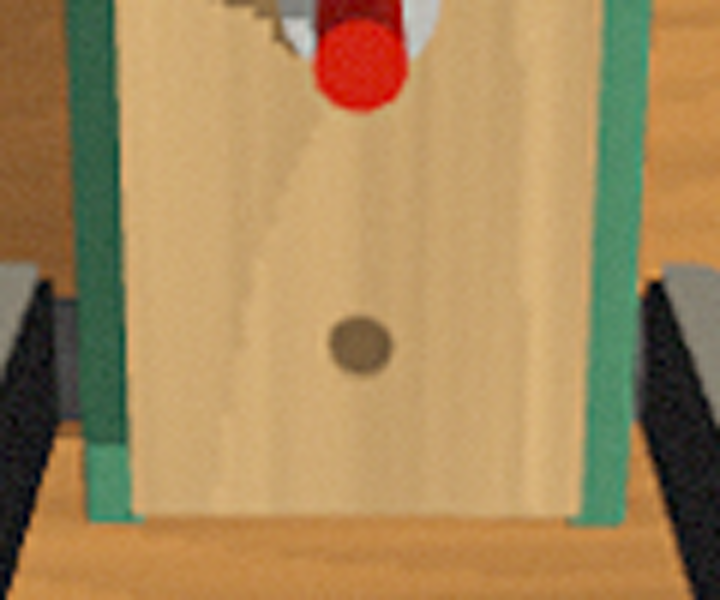

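```bash
python3 - <<'E'
from fit import *
c=load("wrist1.npz")
f=lambda L,x0,y0,s:[((a+.5)/s-.5+x0,(b+.5)/s-.5+y0) for a,b in L]
m=[(-65,-40,50),(-65,40,50),(-107,-8,50),(-107,8,50),(-77,-8,50),(-77,8,50)]
p=f([(108,332),(612,332),(312,60),(414,60),(313,253),(411,253)],222,110,6)
m+=[(65,-40,50),(65,40,50),(32,0,50),(-32,0,91)]
p+=f([(132,516),(583,516),(361,346),(361,65)],222,200,6)
x,r=fit(c,np.array(m)/1000,p,[.52,.22,0]);print("jig",x.round(4));print(r.round(1).tolist())
for n,q in [("near",(-.032,0)),("far",(.032,0)),("mid",(0,0)),("notch",(-.089,0))]:
    C,S=np.cos(x[2]),np.sin(x[2]);print(n,x[0]+C*q[0]-S*q[1],x[1]+S*q[0]+C*q[1])
E
```

```text
jig [ 0.5225  0.2214 -0.0468]
[[0.6, -0.1], [-0.2, 0.1], [-0.3, -0.0], [0.1, 0.0], [-0.3, 0.6], [0.2, 0.6], [0.6, -0.7], [-0.4, -0.6], [-0.3, -0.2], [0.2, 0.0]]
near 0.4905019817409293 0.22288599803617767
far 0.554431831938978 0.21989029216692876
mid 0.5224669068399537 0.22138814510155322
notch 0.4335644589082922 0.22555404857597747
```

Call:
play_rows(series=[[[-0.2,0.001,0,-0.03,0],[-0.2,0.001,0,-0.065,0],[-0.2,0.001,0,-0.09,0],[-0.2,0.001,0,-0.105,0],[-0.2,0.001,0,-0.105,0],[0.9,0.001,0,-0.105,0],[0.9,0.001,0,-0.105,0],[0.9,0.001,0,-0.105,0]]], force=25)

```text
t: 2.3
tool_pos: [0.491, 0.2232, 0.0756]
orientation: [0.07, 3.138, 0.002]
force: [-0.0, -0.5, 0.1]
opening: 0.0366
```

Call:
play_rows(series=[[[0.9,0,0,0,0],[0.9,0,0,0,0],[0.9,0,0,0,0]]])

```text
t: 2.6
tool_pos: [0.4899, 0.2228, 0.0741]
orientation: [0.07, 3.14, 0.0]
force: [-0.2, 0.1, 1.5]
opening: 0.013
```

Call:
play_rows(series=[[[0.9,0,0,0.01,0],[0.9,0,0,0.025,0],[0.9,0,0,0.04,0],[0.9,0,0,0.048,0],[0.9,0,0,0.048,0],[0.9,-0.02,0.001,0.048,0],[0.9,-0.04,0.002,0.048,0],[0.9,-0.058,0.0027,0.048,0]]])

```text
t: 3.4
tool_pos: [0.4307, 0.2252, 0.1212]
orientation: [-0.071, -3.14, 0.001]
force: [-0.5, 0.4, 0.3]
opening: 0.0128
```

Call:
play_rows(series=[[[0.9,0,0,0,0],[0.9,0,0,0,0],[0.9,0,0,0,0]]])

```text
t: 3.7
tool_pos: [0.4325, 0.2254, 0.122]
orientation: [0.071, 3.14, 0.0]
force: [0.4, -0.4, -0.9]
opening: 0.0125
```

```bash
python3 - <<'E'
from plant import sensors, read_camera
from h import *
s=sensors.read_state();print(s["t"],s["tool_pos"],s["orientation"],s["opening"],s["force"])
for n in ("wrist","top","scene"):
    c=read_camera(n); cv2.imwrite(f"pics/{n}2.png",c["color"][:,:,::-1]); np.savez(f"{n}2.npz",**c)
c=load("wrist2.npz");crop(c,190,100,370,280,3.3,"pics/w2c.png")
c=load("scene2.npz");crop(c,330,150,450,270,5,"pics/s2c.png")
E
```

```text
3.7 [0.43254441 0.2253797  0.12195382] [7.05983884e-02 3.14018501e+00 1.57384274e-04] 0.012538965448540986 [ 0.39044542 -0.38146017 -0.85957642]
```

View pics/w2c.png

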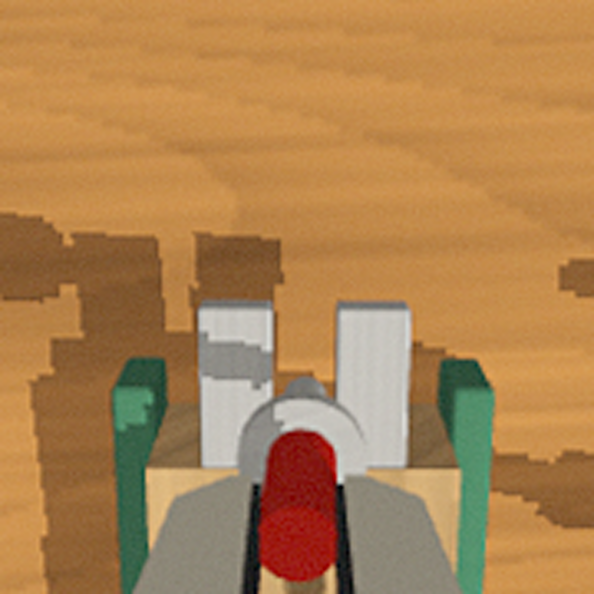

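View pics/s2c.png

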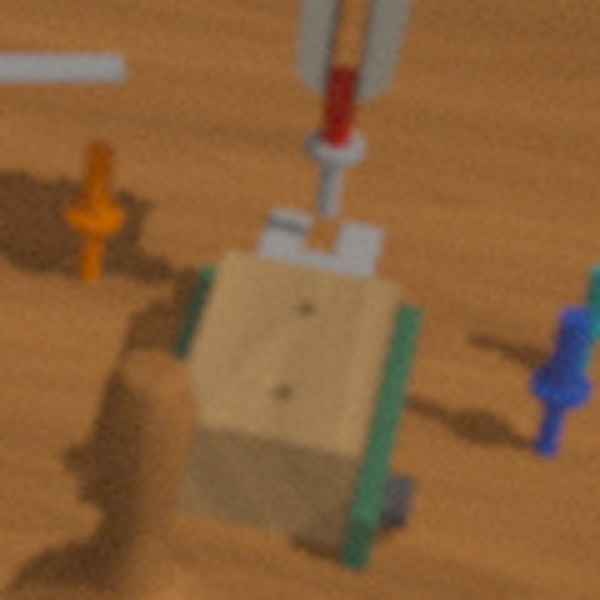

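The pin hangs upright in the jaws, with its shank just above the notch (crop (330,210), notch at (320,235)). I'll lower it.

Call:
play_rows(series=[[[0.9,0,0,-0.01,0],[0.9,0,0,-0.022,0],[0.9,0,0,-0.034,0],[0.9,0,0,-0.042,0],[0.9,0,0,-0.0465,0],[0.9,0,0,-0.0475,0],[0.9,0,0,-0.0475,0]]])

```text
t: 4.55
tool_pos: [0.4318, 0.2254, 0.0743]
orientation: [-0.07, -3.141, 0.0]
force: [0.2, 0.1, -1.1]
opening: 0.0127
```

```bash
python3 - <<'E'
from plant import sensors, read_camera
from h import *
s=sensors.read_state();print(s["t"],s["tool_pos"],s["orientation"],s["opening"],s["force"])
for n in ("wrist","scene"):
    c=read_camera(n);np.savez(f"{n}3.npz",**c)
c=load("scene3.npz");crop(c,330,150,450,270,5,"pics/s3c.png")
E
```

```text
4.55 [0.43181623 0.22542389 0.07426784] [-7.02344636e-02 -3.14078682e+00  8.65292215e-05] 0.01272816980573551 [ 0.20916326  0.11410317 -1.14367916]
```

View pics/s3c.png

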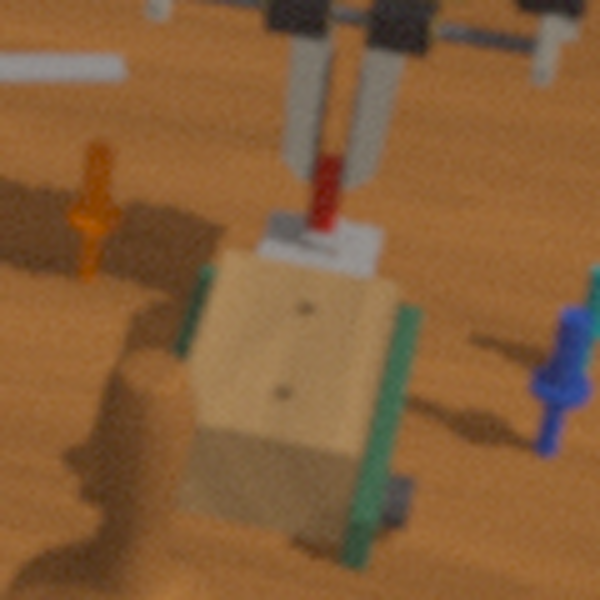

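The collar sits on the ear and the shank is in the notch. I'll open the jaws and rise.

Call:
play_rows(series=[[[0.4,0,0,0,0],[0.1,0,0,0,0],[-0.1,0,0,0,0],[-0.1,0,0,0,0],[-0.1,0,0,0.02,0],[-0.1,0,0,0.05,0],[-0.1,0,0,0.09,0],[-0.1,0,0,0.13,0]]])

```text
t: 5.45
tool_pos: [0.4312, 0.2252, 0.2053]
orientation: [-0.07, -3.14, 0.001]
force: [0.9, 0.0, 0.2]
opening: 0.051
```

Call:
play_rows(series=[[[-0.1,0,0,0.04,0],[-0.1,0,-0.04,0.05,0.02],[-0.1,0.01,-0.085,0.05,0.04],[-0.1,0.015,-0.13,0.05,0.06],[-0.1,0.02,-0.175,0.05,0.08],[-0.1,0.025,-0.22,0.05,0.1],[-0.1,0.03,-0.265,0.05,0.107],[-0.1,0.033,-0.31,0.05,0.107]]])

```text
t: 6.25
tool_pos: [0.4648, -0.0865, 0.2545]
orientation: [-0.098, 3.139, -0.0]
force: [0.9, 0.3, -0.0]
opening: 0.0511
```

Call:
play_rows(series=[[[-0.1,0,-0.045,0,0],[-0.1,0,-0.08,-0.01,0],[-0.1,0,-0.103,-0.03,0],[-0.1,0,-0.103,-0.06,0],[-0.1,0,-0.103,-0.06,0],[-0.1,0,-0.103,-0.06,0]]])

```text
t: 6.85
tool_pos: [0.4644, -0.1872, 0.1943]
orientation: [0.098, -3.139, -0.001]
force: [-0.2, -0.6, 0.8]
opening: 0.0513
```

```bash
python3 - <<'E'
from plant import sensors, read_camera
from h import *
s=sensors.read_state();print(s["t"],s["tool_pos"],s["orientation"],s["opening"],s["force"])
for n in ("wrist","scene"):
    c=read_camera(n);np.savez(f"{n}4.npz",**c);cv2.imwrite(f"pics/{n}4.png",c["color"][:,:,::-1])
c=load("scene4.npz");crop(c,330,150,450,270,5,"pics/s4c.png")
E
```

```text
6.85 [ 0.46435052 -0.18718576  0.19432034] [ 9.76854330e-02 -3.13877624e+00 -1.43230427e-03] 0.051287235954025755 [-0.24617323 -0.59020157  0.81804754]
```

View pics/s4c.png

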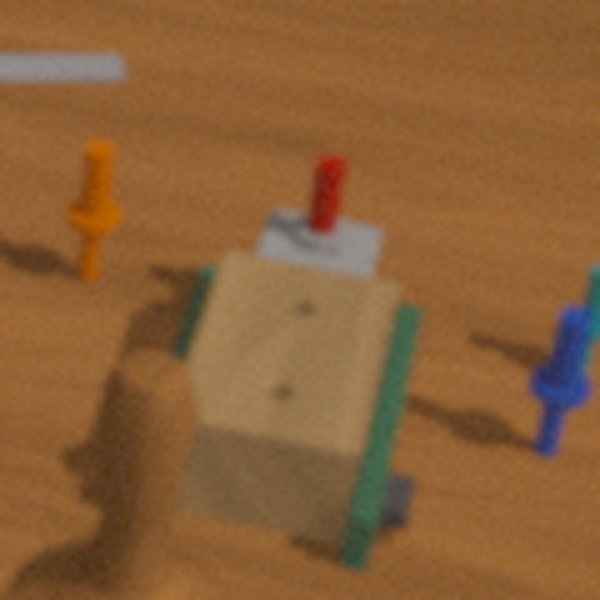

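View pics/wrist4.png

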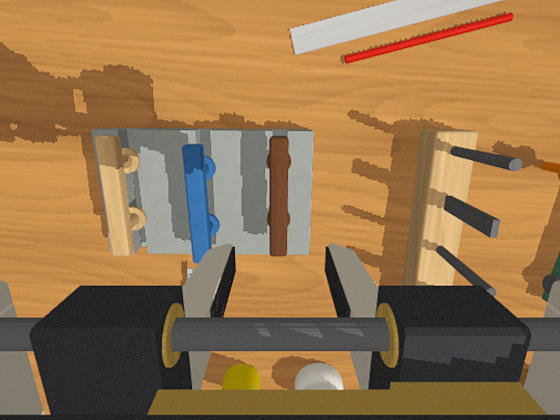

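The pin stands parked in the ear at crop (328,195). In the wrist view the walnut pull is at (279,195), between blue (196,200) and the files. I'll refine its pose.

```bash
python3 - <<'E'
from h import *
c=load("wrist4.npz");crop(c,240,120,330,265,4.1,"pics/w4c.png")
E
```

```text
(no output)
```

View pics/w4c.png

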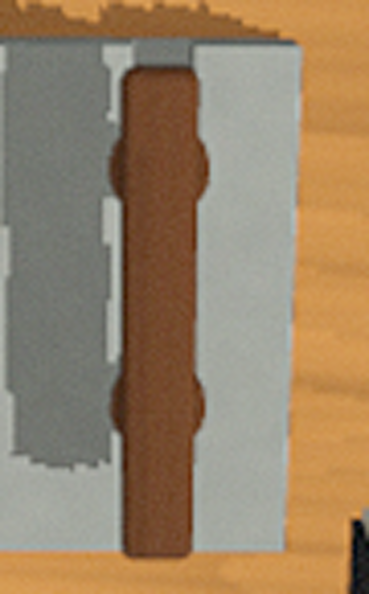

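```bash
python3 - <<'E'
from fit import *
c=load("wrist4.npz")
f=lambda L,x0,y0,s:[((a+.5)/s-.5+x0,(b+.5)/s-.5+y0) for a,b in L]
m=[(60,-9,75),(60,9,75),(32,0,36),(-32,0,36)]
p=f([(123,557),(192,557),(158,407),(159,168)],240,120,4.1)
x,r=fit(c,np.array(m)/1000,p,[.465,-.188,0.057]);print(x.round(4),r.round(1).tolist())
C,S=np.cos(x[2]),np.sin(x[2])
q=np.array([(-60,-9,75),(-60,9,75),(-60,-9,59),(-60,9,59)])/1000
o=q.copy();o[:,0]=x[0]+C*q[:,0]-S*q[:,1];o[:,1]=x[1]+S*q[:,0]+C*q[:,1]
print(((proj(c,o)-[240,120]+.5)*4.1-.5).round())
R=cv2.Rodrigues(c["rvec"])[0];print(-R.T@c["tvec"].ravel())
P=cloud(c)
k=(P[...,2]>.07)&(P[...,2]<.08)&(abs(P[...,1]+.188)<.03)&(P[...,0]>.38)&(P[...,0]<.55);g=P[k];print(len(g),g[:,2].mean(),cv2.minAreaRect(g[:,:2].astype(np.float32)))
E
```

```text
[ 0.4657 -0.19    0.0581] [[-0.5, 0.7], [0.4, 0.8], [0.1, -1.1], [-0.0, -0.5]]
[[118.  65.]
 [199.  66.]
 [120.  60.]
 [198.  61.]]
[ 0.38401719 -0.19402627  0.37150811]
2212 0.07574463070109134 ((0.4653248190879822, -0.19012044370174408), (0.11857052892446518, 0.017596537247300148), 3.0239148139953613)
```

Call:
play_rows(series=[[[-0.1,0.001,-0.002,-0.03,-0.007],[-0.1,0.001,-0.002,-0.065,-0.007],[-0.1,0.001,-0.002,-0.1,-0.007],[-0.1,0.001,-0.002,-0.12,-0.007],[-0.1,0.001,-0.002,-0.132,-0.007],[-0.1,0.001,-0.002,-0.132,-0.007],[-0.1,0.001,-0.002,-0.132,-0.007],[0.6,0.001,-0.002,-0.132,-0.007]]], force=35)

```text
t: 7.75
tool_pos: [0.4673, -0.1902, 0.0644]
orientation: [-0.087, 3.138, -0.003]
force: [0.7, -0.3, -0.2]
opening: 0.0469
```

Call:
play_rows(series=[[[0.9,0,0,0,0],[0.9,0,0,0,0],[0.9,0,0,0,0],[0.9,0,0,0,0],[0.9,0,0,0,0]]])

```text
t: 8.25
tool_pos: [0.4659, -0.1896, 0.0625]
orientation: [-0.087, 3.14, -0.0]
force: [0.7, -0.4, 2.2]
opening: 0.0169
```

Call:
play_rows(series=[[[0.9,0,0,0.008,0],[0.9,0,0,0.02,0],[0.9,0,0,0.04,0],[0.9,0,0,0.07,0],[0.9,0,0,0.1,0],[0.9,0,0,0.13,0],[0.9,0,0,0.14,0],[0.9,0,0,0.14,0]]])

```text
t: 9.05
tool_pos: [0.467, -0.1903, 0.2047]
orientation: [-0.087, 3.137, -0.003]
force: [0.5, 0.6, -1.2]
opening: 0.0166
```

```bash
python3 - <<'E'
from plant import sensors, read_camera
from h import *
s=sensors.read_state();print(s["t"],s["tool_pos"],s["orientation"],s["opening"],s["force"])
for n in ("wrist","scene"):
    c=read_camera(n);np.savez(f"{n}5.npz",**c);cv2.imwrite(f"pics/{n}5.png",c["color"][:,:,::-1])
c=load("scene5.npz");crop(c,130,80,280,220,4.2,"pics/s5c.png")
E
```

```text
9.05 [ 0.46695628 -0.19025275  0.20465023] [-0.08653819  3.13668377 -0.00334992] 0.01662021002273251 [ 0.45778454  0.55633211 -1.18672548]
```

View pics/s5c.png

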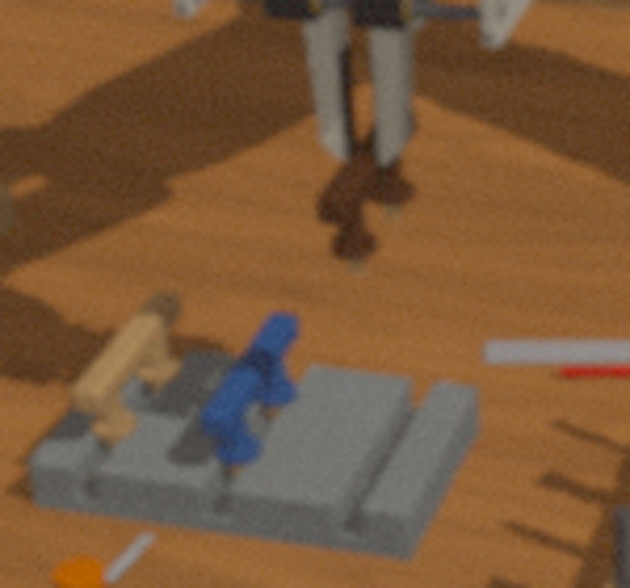

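View pics/wrist5.png

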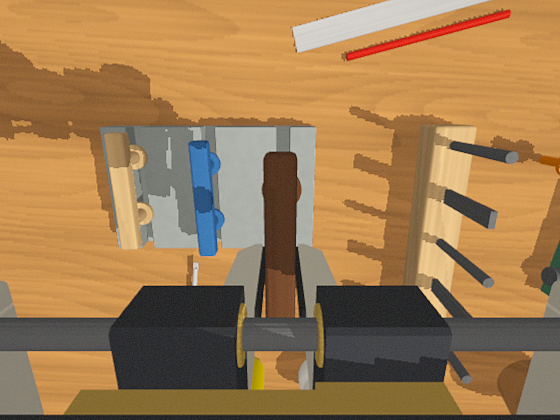

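Walnut pull is lifted clear and level, its pale dowels showing at (357,265) in the crop; blue and maple are undisturbed. I'll go up and over the files.

Call:
play_rows(series=[[[0.9,0,0,0.03,0],[0.9,0,0.01,0.055,0],[0.9,0.005,0.04,0.06,0],[0.9,0.01,0.08,0.06,-0.015],[0.9,0.015,0.12,0.06,-0.03],[0.9,0.02,0.16,0.06,-0.045],[0.9,0.025,0.2,0.06,-0.06],[0.9,0.03,0.24,0.06,-0.075]]])

```text
t: 9.95
tool_pos: [0.4947, 0.052, 0.2599]
orientation: [-0.032, -3.138, 0.0]
force: [1.6, -0.2, -1.3]
opening: 0.0169
```

Call:
play_rows(series=[[[0.9,0.006,0.04,0,-0.015],[0.9,0.012,0.08,0,-0.026],[0.9,0.018,0.12,0,-0.026],[0.9,0.023,0.15,0,-0.026],[0.9,0.026,0.17,-0.01,-0.026],[0.9,0.026,0.171,-0.05,-0.026],[0.9,0.026,0.171,-0.09,-0.026],[0.9,0.026,0.171,-0.1,-0.026]]])

```text
t: 10.75
tool_pos: [0.5172, 0.2202, 0.1545]
orientation: [-0.071, -3.129, 0.006]
force: [-0.6, -0.3, -1.7]
opening: 0.0168
```

Call:
play_rows(series=[[[0.9,0,0,0,0],[0.9,0,0,0,0],[0.9,0,0,0,0]]])

```text
t: 11.05
tool_pos: [0.5232, 0.2217, 0.1649]
orientation: [0.072, 3.137, 0.002]
force: [-0.0, 0.7, -0.2]
opening: 0.017
```

```bash
python3 - <<'E'
from plant import sensors, read_camera
from h import *
s=sensors.read_state();print(s["t"],s["tool_pos"],s["orientation"],s["opening"],s["force"])
for n in ("wrist","scene","top"):
    c=read_camera(n);np.savez(f"{n}6.npz",**c);cv2.imwrite(f"pics/{n}6.png",c["color"][:,:,::-1])
c=load("scene6.npz");crop(c,330,140,450,270,4.5,"pics/s6c.png")
E
```

```text
11.05 [0.52323747 0.22165885 0.16486842] [7.24186320e-02 3.13730799e+00 1.92525801e-03] 0.017006663435043257 [-0.02432144  0.71396749 -0.15891367]
```

View pics/s6c.png

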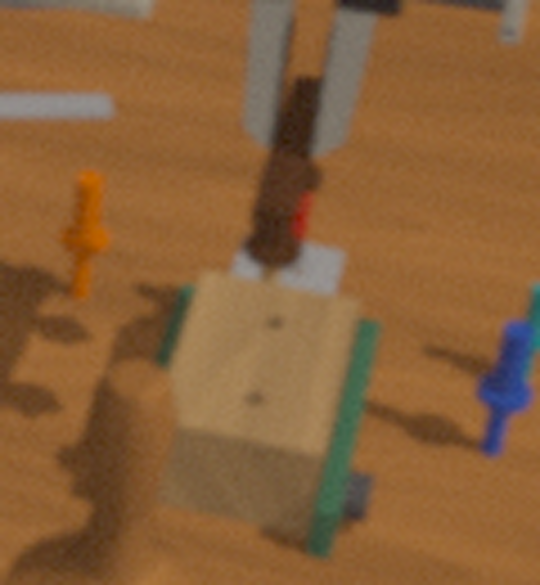

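View pics/wrist6.png

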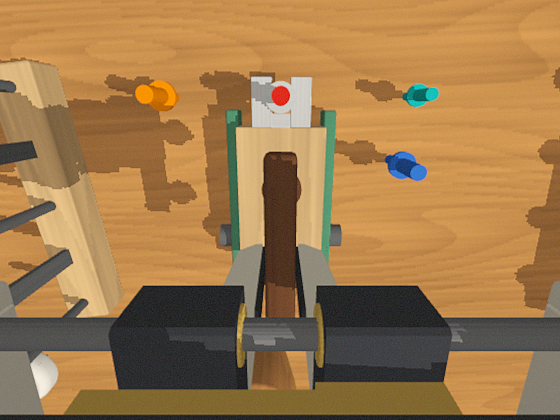

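View pics/top6.png

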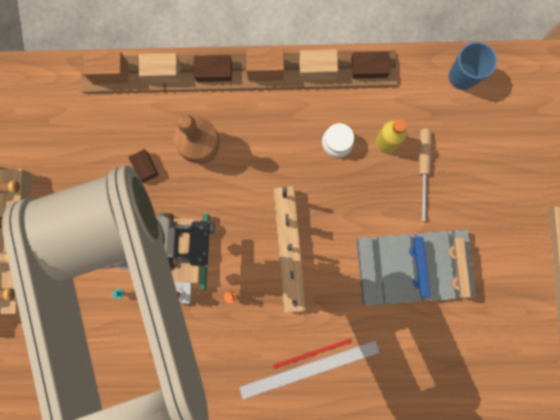

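The pull hangs over the lid and the parked pin is undisturbed at (281,96) in the wrist view. Before lowering I'll check tilt and offset from the depth image.

```bash
python3 - <<'E'
from h import *
c=load("wrist6.npz");P=cloud(c);col=c["color"].astype(int)
q=P[150:290,255:305].reshape(-1,3);k=(q[:,2]>.15)&(q[:,2]<.20)&(abs(q[:,1]-.2217)<.013)
g=q[k];print(len(g),g.min(0),g.max(0))
t=g[g[:,2]>.16]
A=np.c_[t[:,0]-.52,t[:,1]-.22,np.ones(len(t))]
print("slopes",np.linalg.lstsq(A,t[:,2],rcond=None)[0], "resid", np.std(t[:,2]-A@np.linalg.lstsq(A,t[:,2],rcond=None)[0]))
r=cv2.fitLine(t[:,:2].astype(np.float32),cv2.DIST_L2,0,.01,.01).ravel();print("yaw",np.arctan2(r[1],r[0]),r)
crop(c,235,60,330,260,3,"pics/w6c.png")
E
```

```text
4859 [0.463356   0.20873175 0.16503041] [0.5428962  0.23406527 0.19986007]
slopes [0.04551737 0.04024523 0.17991785] resid 0.0036834849137668342
yaw -0.04306068 [ 0.999073   -0.04304737  0.5010057   0.22114755]
```

View pics/w6c.png

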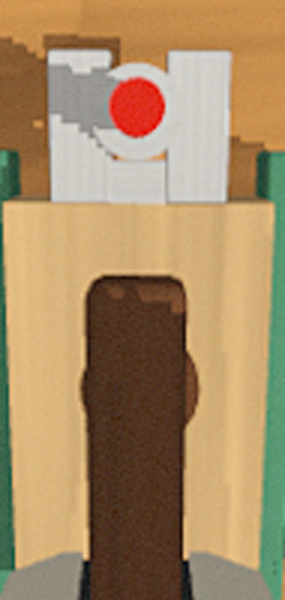

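```bash
python3 - <<'E'
from h import *
c=load("wrist6.npz");P=cloud(c)
q=P[150:250,262:300].reshape(-1,3)
k=(q[:,2]>.16)&(q[:,2]<.19)&(q[:,0]<.507)&(q[:,0]>.467)&(abs(q[:,1]-.2225)<.007);t=q[k]
A=np.c_[t[:,0]-.5232,t[:,1]-.2217,np.ones(len(t))];b=np.linalg.lstsq(A,t[:,2],rcond=None)[0];print(len(t),b,np.std(t[:,2]-A@b))
for x in np.arange(.455,.51,.005):
    s=q[(abs(q[:,0]-x)<.0025)&(q[:,2]>.1)];print(round(x,3),len(s),s[:,2].mean().round(4) if len(s) else '', (s[:,1].min().round(4),s[:,1].max().round(4)) if len(s) else '')
E
```

```text
1919 [-0.00105786  0.0023378   0.17846517] 0.000641884368639478
0.455 0  
0.46 0  
0.465 329 0.1761 (np.float64(0.214), np.float64(0.2315))
0.47 324 0.1783 (np.float64(0.2137), np.float64(0.2311))
0.475 323 0.1783 (np.float64(0.2134), np.float64(0.231))
0.48 312 0.1783 (np.float64(0.213), np.float64(0.2308))
0.485 320 0.1767 (np.float64(0.2104), np.float64(0.2345))
0.49 339 0.1748 (np.float64(0.21), np.float64(0.2343))
0.495 318 0.1751 (np.float64(0.2098), np.float64(0.2341))
0.5 285 0.1775 (np.float64(0.2124), np.float64(0.2333))
0.505 269 0.1783 (np.float64(0.2121), np.float64(0.2295))
```

```bash
python3 - <<'E'
from fit import *
f=lambda L,x0,y0,s:[((a+.5)/s-.5+x0,(b+.5)/s-.5+y0) for a,b in L]
c=load("wrist6.npz")
m=[(-65,-40,50),(-65,40,50),(-107,-8,50),(-107,8,50),(-107,-26.4,50),(-107,26.4,50)]
p=f([(3,202),(273,202),(110,52),(168,52),(48,52),(230,52)],235,60,3)
x,r=fit(c,np.array(m)/1000,p,[.52,.22,0]);print("jig",x.round(4),r.round(1).tolist())
# bar: near-end corners at top z, plus flange
z=.1649-.0305
m=[(-60,-9,43),(-60,9,43),(-32,0,4)]
m=np.array(m)/1000+[0,0,z]
p=f([(86,278),(187,278),(139.5,386)],235,60,3)
x,r=fit(c,m,p,[.52,.22,-.045]);print("pull",x.round(4),r.round(1).tolist())
E
```

```text
jig [ 0.5228  0.2212 -0.0481] [[0.0, 0.6], [0.2, 0.7], [0.2, -0.3], [-0.3, -0.2], [-0.8, -0.3], [0.7, -0.2]]
pull [ 0.5233  0.2215 -0.0275] [[-0.6, 0.5], [1.0, -0.1], [-0.3, -0.5]]
```

Call:
play_rows(series=[[[0.9,-0.0005,0.0007,-0.01,0],[0.9,-0.0005,0.0007,-0.025,0],[0.9,-0.0005,0.0007,-0.04,0],[0.9,-0.0005,0.0007,-0.05,0],[0.9,-0.0005,0.0007,-0.056,0],[0.9,-0.0005,0.0007,-0.058,0],[0.9,-0.0005,0.0007,-0.058,0],[0.9,-0.0005,0.0007,-0.058,0]]])

```text
t: 12.0
tool_pos: [0.5218, 0.2222, 0.105]
orientation: [0.072, 3.14, 0.0]
force: [-1.2, 0.8, -0.9]
opening: 0.0169
```

Call:
play_rows(series=[[[0.9,0,0,0,0],[0.9,0,0,0,0],[0.9,0,0,0,0],[0.9,0,0,0,0],[0.9,0,0,0,0]]])

```text
t: 12.5
tool_pos: [0.5213, 0.2221, 0.1044]
orientation: [0.072, 3.141, 0.0]
force: [-0.6, 0.0, -0.5]
opening: 0.0172
```

```bash
python3 - <<'E'
from plant import sensors, read_camera
from h import *
s=sensors.read_state();print(s["t"],s["tool_pos"],s["orientation"],s["opening"],s["force"])
for n in ("wrist","scene"):
    c=read_camera(n);np.savez(f"{n}7.npz",**c);cv2.imwrite(f"pics/{n}7.png",c["color"][:,:,::-1])
print(sensors.read_state()["tool_pos"])
c=load("scene7.npz");crop(c,330,140,450,270,4.5,"pics/s7c.png")
c=load("wrist7.npz");crop(c,220,40,345,260,2.7,"pics/w7c.png")
E
```

```text
12.5 [0.52131354 0.22210512 0.10439709] [7.18844721e-02 3.14066052e+00 1.44878759e-05] 0.017184899257987267 [-0.63827421  0.00299011 -0.51570339]
[0.52126401 0.22211487 0.10433033]
```

View pics/s7c.png

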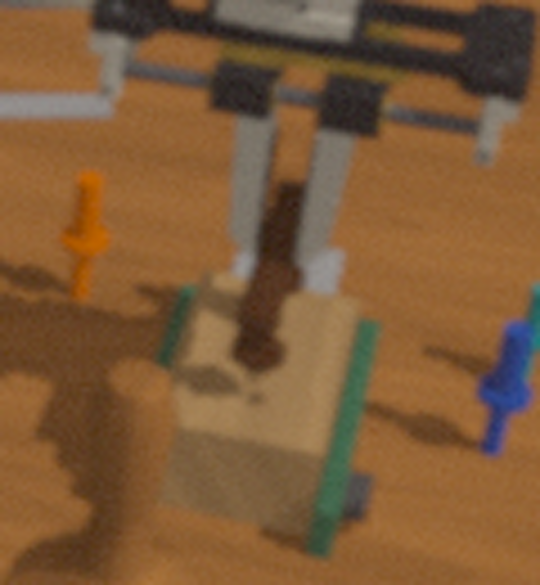

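View pics/w7c.png

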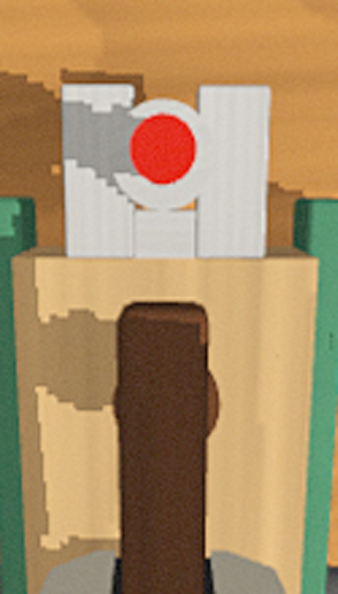

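```bash
python3 - <<'E'
from fit import *
f=lambda L,x0,y0,s:[((a+.5)/s-.5+x0,(b+.5)/s-.5+y0) for a,b in L]
c=load("wrist7.npz");P=cloud(c)
m=[(-65,-40,50),(-65,40,50),(-107,-8,50),(-107,8,50),(-107,-26.4,50),(-107,26.4,50),(-77,-8,50),(-77,8,50)]
p=f([(13,257),(319,257),(134,87),(199,87),(62,87),(270,87),(135,211),(196,211)],220,40,2.7)
x,r=fit(c,np.array(m)/1000,p,[.52,.22,0]);print("jig",x.round(4),r.round(1).tolist())
q=P[140:260,255:310].reshape(-1,3)
L=[]
for xx in np.arange(.462,.505,.004):
    s=q[(abs(q[:,0]-xx)<.002)&(q[:,2]>.113)&(q[:,2]<.125)]
    if len(s)>20:L.append((xx,(s[:,1].min()+s[:,1].max())/2,np.ptp(s[:,1]),s[:,2].mean()))
L=np.array(L);print(L.round(4)); print("near end",q[(q[:,2]>.105)][:,0].min())
def T(x,m):
    m=np.array(m)/1000;C,S=np.cos(x[2]),np.sin(x[2]);return np.c_[x[0]+C*m[:,0]-S*m[:,1],x[1]+S*m[:,0]+C*m[:,1],m[:,2]]
s=load("scene7.npz")
pr=lambda p:((proj(s,p)-[330,140]+.5)*4.5-.5).round(0).tolist()
J=(.522,.2214,-.046);print("holes",pr(T(J,[(-32,0,50),(32,0,50)])))
Q=(.5213,.2215,-.045);print("bar far/near ends top",pr(T(Q,[(60,9,117),(60,-9,117),(-60,9,117)])),"flange",pr(T(Q,[(32,0,74)])),"tip",pr(T(Q,[(32,0,60)])))
crop(s,365,180,425,245,9,"pics/s7d.png")
k=[((a+.5)/4.5*9-.5-35*9,(b+.5)*2-.5-40*9) for a,b in pr(T(Q,[(32,0,74),(32,0,60)]))+pr(T(J,[(32,0,50)]))];print(k)
E
```

```text
jig [ 0.5229  0.2215 -0.0464] [[0.2, 0.6], [-0.3, 0.7], [-0.0, -0.3], [-0.2, -0.3], [-0.8, -0.4], [0.9, -0.3], [-0.0, 0.1], [0.3, 0.2]]
[[0.462  0.2228 0.0166 0.1167]
 [0.466  0.223  0.0174 0.118 ]
 [0.47   0.2228 0.0174 0.1179]
 [0.474  0.2226 0.0176 0.1181]
 [0.478  0.2224 0.0177 0.1179]
 [0.482  0.2222 0.0178 0.1179]
 [0.486  0.222  0.018  0.1178]
 [0.49   0.2219 0.0181 0.1177]
 [0.494  0.2214 0.0175 0.118 ]
 [0.498  0.2215 0.0171 0.1179]
 [0.502  0.2213 0.0173 0.118 ]]
near end 0.4406538999528622
holes [[269.0, 319.0], [247.0, 394.0]]
bar far/near ends top [[276.0, 317.0], [236.0, 309.0], [314.0, 180.0]] flange [[254.0, 353.0]] tip [[250.0, 377.0]]
[(193.5, 346.5), (185.5, 394.5), (179.5, 428.5)]
```

View pics/s7d.png

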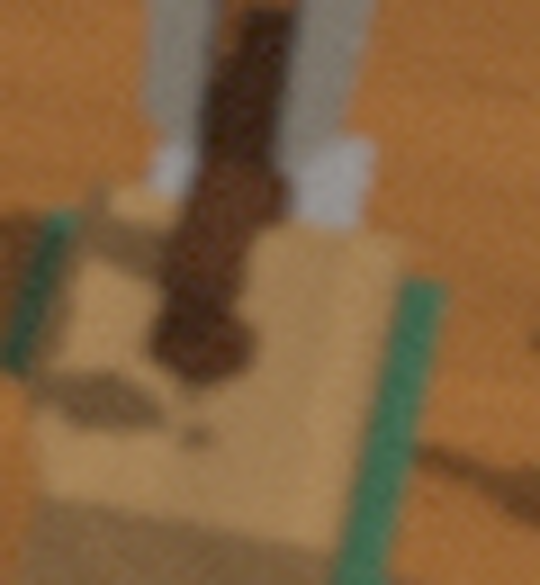

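The wrist and scene views agree that the pull sits about 1.3 mm towards -x and -y of the holes. The far hole is at (197,435) and the flange at (203,348) in the crop. I'll correct it.

Call:
play_rows(series=[[[0.9,0.0013,0.0012,0,0],[0.9,0.0013,0.0012,0,0],[0.9,0.0013,0.0012,0,0],[0.9,0.0013,0.0012,0,0],[0.9,0.0013,0.0012,0,0],[0.9,0.0013,0.0012,0,0]]])

```text
t: 13.2
tool_pos: [0.5226, 0.2233, 0.1044]
orientation: [-0.072, -3.141, -0.0]
force: [0.4, -0.0, -1.0]
opening: 0.0167
```

```bash
python3 - <<'E'
from plant import sensors, read_camera
from fit import *
s=sensors.read_state();print(s["t"],s["tool_pos"],s["orientation"],s["opening"],s["force"])
c=read_camera("wrist");np.savez("wrist8.npz",**c);sc=read_camera("scene");np.savez("scene8.npz",**sc);tp=read_camera("top")
cv2.imwrite("pics/top8.png",tp["color"][:,:,::-1])
P=cloud(c);q=P[140:260,255:310].reshape(-1,3)
L=np.array([(xx,(s[:,1].min()+s[:,1].max())/2,s[:,2].mean()) for xx in np.arange(.47,.495,.004) for s in [q[(abs(q[:,0]-xx)<.002)&(q[:,2]>.113)&(q[:,2]<.125)]]])
b=np.polyfit(L[:,0],L[:,1],1);print("y at mid",np.polyval(b,.5225),"yaw",b[0],"z",L[:,2].round(4))
k=(q[:,2]>.115)&(q[:,2]<.125);print("near end top",np.percentile(q[k][:,0],[0,.5,1]))
crop(c,220,40,345,260,2.7,"pics/w8c.png")
crop(sc,365,180,425,245,9,"pics/s8d.png")
E
```

```text
13.2 [0.52255592 0.22330719 0.10435706] [-7.19089513e-02 -3.14073923e+00 -3.46051309e-05] 0.01669192365807644 [ 0.39821712 -0.0117756  -0.97754403]
y at mid 0.2215769276767731 yaw -0.046666300074601305 z [0.1179 0.1179 0.1178 0.1179 0.1178 0.1178 0.1178]
near end top [0.46283144 0.46335025 0.46368073]
```

View pics/s8d.png

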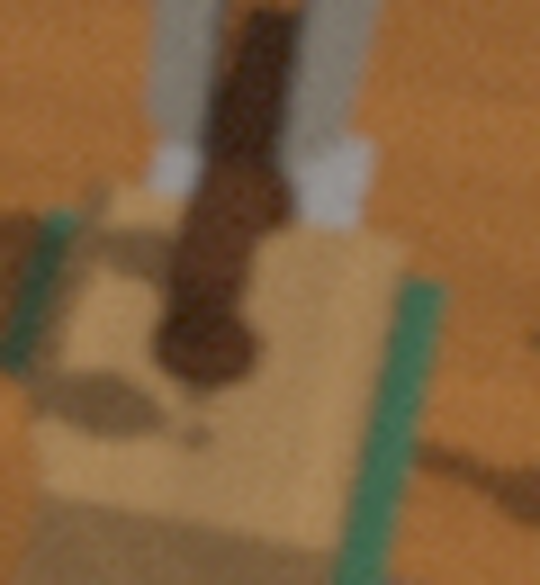

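View pics/top8.png

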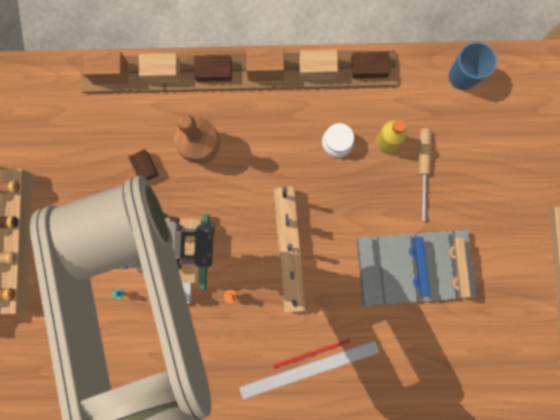

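View pics/w8c.png

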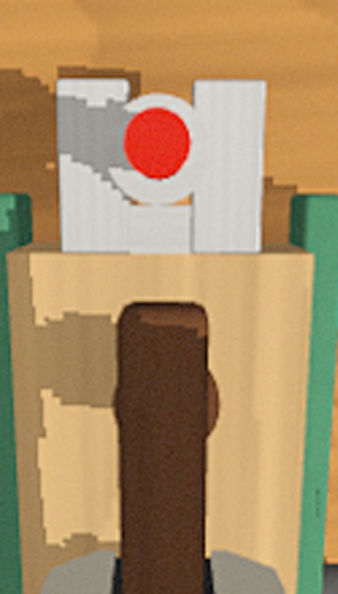

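```bash
python3 -c "
from plant import robot,sensors
print(sensors.read_state()['t'],robot.close_job())"
```

```text
the job is handed in; nothing more can be done
13.35 None
```

The job is handed in at t = 13.35 s. The walnut pull is still held over the lid and nothing has been set down.

- **Pin:** I drew the red-headed steel pin out of the near hole and parked it in the ear's notch. The final wrist picture shows it hanging by its collar on both arms of the ear.
- **Pull:** I gripped the walnut pull at the middle of its bar and carried it over the files with an estimated 8 cm of clearance. The top picture shows the files, the other two pulls and the loose items where they started.
- **Final hold:** In the wrist camera, pull and lid agree within about 0.1 mm across the lid and along it, and within 0.0003 rad in yaw. The bar was level to about 0.001–0.002 rad when checked just before lowering. The dowel tips are about 10 mm above the wood.

**Checks that disagreed:** The first hover was about 1.3 mm off in x and y by the wrist view, and the scene view agreed. I corrected it. The top camera puts the lid about 1.5 mm nearer the robot than the wrist camera does, which is within the stated 2 mm calibration. I followed the wrist camera because it sees both the lid and the pull. In the blurry scene picture the tips themselves could not be seen, so their position over the holes is computed rather than observed.

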